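Lay out the kettle-cleaning things in the sink tray

TASK

Lay the kettle-cleaning things out in the three-bay silicone tray: set the small ramekin down gently in the middle bay with the kettle's mesh filter lying flat across its rim, grip up, to drain into it; stand the spray bottle in the end bay that lies between the ramekin and the kettle, and the round bamboo scrubbing brush, bristles down, in the bay on the ramekin's other side. Each should stand flat on the floor of its bay, not on a rib. Knock nothing over, and leave the kettle and the other things on the board where they are.

Things in the scene. Friction and masses are not known exactly. Their poses are not given: they have to be found in the camera images.
- ramekin_center (a point): Small fluted white ceramic ramekin, mouth up, 42 mm high, 64 mm across the rim, 60 mm across the foot, wall 4 mm, about 110 g; grip its whole width near the rim. The point is on its axis half-way up (21 mm above its underside); z is up. The other ramekin is larger, 88 mm across.
- filter_center (a point): Kettle's mesh filter, 25 g, lying flat: black frame 72 mm long (x), 36 mm wide (y), 8 mm thick, steel mesh inside. In its middle stands a black finger grip, 28 mm long (x), 10 mm thick (y), 8 to 28 mm above the underside. The point is over the frame's middle, 14 mm above the underside; z is up. Any direction across the rim will do.
- spray_center (a point): Clear spray bottle, upright, 156 mm high, 160 g: body 56 mm across, collar 28 mm across (112 to 130 mm up), white head above it 30 mm wide (y), from 22 mm behind the axis to the nozzle 42 mm in front (+x), trigger under the nozzle. Lift it by the head, gripped across y at the axis. The point is on the axis, 78 mm above the foot; z is up. The nozzle may point any way.
- brush_center (a point): Round bamboo scrubbing brush on its bristles, 72 mm high, 70 g: 60 mm across up to 26 mm, a 27 mm waist at 46 mm, a knob 36 mm across at 54 to 64 mm above the underside to grip from above. The point is on its axis, 36 mm above the underside; z is up.
- tray: Silicone tray, dark floor, grey ribs, fixed, 282 mm long (y) by 98 mm (x), three equal bays in a row along y, each 86 mm square inside. Ribs round and between the bays are 6 mm wide and reach 6 mm above the board; the bays' floor is 2 mm above it. Origin: at board height under the middle bay's centre; the end bays' centres are 92 mm either way along y. z is up.
- kettle: Chrome jug kettle, 152 mm across, 216 mm high, black handle reaching 124 mm from its axis (-x), short spout reaching 100 mm (+x), 0.95 kg. It stands beyond one end of the tray, left or right. Origin: centre of its underside. Not to be moved.
- drainer: Steel cutlery drainer, 110 mm across, 130 mm high, with cutlery and a long dish brush standing in it up to about 240 mm; it stands beyond the other end of the tray. Origin: centre of its underside. Not to be moved.
- large_ramekin: Large fluted white ramekin, 88 mm across, 50 mm high. Origin: centre of its underside. Not to be moved.
- tumbler: Clear glass tumbler, upright, 68 mm across, 95 mm high. Origin: centre of its underside. Not to be moved.
- soap_bottle: White washing-up bottle without a trigger, 60 mm across, 170 mm high. Origin: centre of its underside. Not to be moved.

How it is judged:
By the outcome, as a careful person would: the job done as asked, in the order asked, and still so for the second after the job is handed in, with the robot touching nothing.
It also fails if it takes over 115 s, if anything falls off the work surface, if the arm or the gripper's body presses on something with over 40 N, if the wrist force passes 120 N, or if a joint passes its speed limit or range.

ROBOT

A 7-joint arm with a two-finger parallel gripper is mounted at the origin on the work surface. World frame = base frame: x ahead of the robot, y to its left, z up, the work surface at z = 0. Lengths are in m, angles in rad, forces in N, time in s.
With the tool pointing down it reaches from about 0.425 to 0.95 m from the base axis. Payload 16.7 kg.
Tool frame: the origin (TCP) lies at the very end of the fingers, on their centre line; the grasp point (between the pads) lies 19 mm behind it (pinch_z is the x of the grasp point in the tool frame, in m); x points along the fingers, y is the direction in which the jaws open and shut, and the axes are right-handed (so a half turn about x gives the same grasp; the last joint's range is limited). The gripper opens to 94 mm and grips with 3 to 60 N. Pads are 16 mm wide; open, the fingers measure 119 mm over their backs; the gripper's body (75 mm by 177 mm) begins 78 mm behind the grasp point.
Start: joints at [1.125, 0.426, 0.074, 1.606, -0.034, 1.111, -0.067], TCP at [0.197, -0.645, 0.205] pointing down, gripper open.
Joint ranges: [-2.85, 2.85], [-0.5, 2.14], [-1.23, 1.37], [0.21, 2.46], [-1.02, 4.16], [0.16, 2.05], [-2.73, 2.73]. Speed limits (rad/s): [1.89, 1.89, 2.39, 2.39, 3.01, 3.01, 3.01].

INTERFACE

Orientations are given as a rotation vector (axis times angle).
In Python, from rig import * gives the robot as it stands.
- The arm moves only by the tool move_arm, never from a script. Its arguments are lists of equal length, an entry for each row: "xyz": the shift along the world's x, y, z in cm, a list of three; "spin": the turn about the world's z in degrees. A call has 1 to 5 rows; each row is the pose to reach, as a shift and turn from the pose commanded when the call began; what a row does not reach only later rows make up. A row lasts 1/12 s, in which the tool goes at most 41.7 mm and 7.16 degrees, less where a joint would pass 70% of its speed; a pose out of reach is approached as far as the arm can. A call with a gripper value outside its range is refused whole. "grip" is the opening in per cent of the stroke, from 0 (shut) to 100 (fully open), set as the call begins (left out, the last holds). The fingers move at their own pace and stop on an object; "force" is the grip in N (left out, the last holds). Time passes only in rows, so rows that repeat a pose let the fingers close. It gives the time, the measured TCP pose, the force and the opening at its end, in the units of the state.
- sense(): the state, without advancing time (a new reading comes with each control period).
- grab_frame(name): name is "side" or "top" or "wrist"; returns the picture (384x512x3 uint8, red, green, blue); there is no depth.
- camera_info(name): a dict with "fovy" (degrees; the focal length in pixels is half the picture's height over the tangent of half this angle, whatever the lens; pixels are square), "cx", "cy" (the principal point, pixels), "extrinsics" (4x4, takes a point from camera to world coordinates); the wrist camera has in their place "tool_from_camera" (4x4, takes a point from camera to tool coordinates, whose origin is the TCP and whose axes are the tool frame's). Camera axes: x right, y up, looking along -z (the intrinsics and any distortion apply to the point x, -y, -z); pixel columns grow to the right and rows downward; lengths in m; the calibration is good to about 2 mm. A picture is of the moment at which its call begins: read the wrist's pose just before it. camera_info takes no time and is no camera call.
- job_done(): hands the job in, once; it reports no verdict.
Trained networks look in the newest picture that a camera, given by its name, has taken for a name from the list of things; names that differ only in an ending like _2 or _b are one class to them, and where a whole thing is asked for, a point or a joint stands for the part that bears it (a point fixed in the world has none). Each returns a list of dicts, best first, with "conf" (0 to 1); they miss things now and then, are a little off and sometimes report something else, mostly with a low value. They report only what shows in the picture. A call takes as long as a camera call.
- recognise(camera, name): "uv" ([column, row] in pixels, amid what is visible of it).
- tip_of(camera, name): "uv" ([column, row] in pixels: a listed point, or the origin of a listed thing).
The state is a dict: "t": time; "joint_positions": joint angles; "dq": joint speeds; "joint_efforts": joint torques, N m; "eef_pos": TCP position; "tcp_rot": TCP orientation; "wrist_force": force on the tool from outside, world axes, zero at the start; "moment": the same for the moment, N m; "gripper_width": finger opening in m.
Only numpy, scipy, OpenCV 4.12 (cv2) and the standard library are available. Lean on these libraries where they do the work, as an engineer would, in place of code of your own. Each camera call takes 0.05 s, during which the arm holds its last target. There are 200 camera calls.

## Working session

There is one attempt and no reset: what is moved stays moved. The work goes in short steps, Python scripts to look and compute and a tool call to move; the robot and the scene stay as the last step left them, time stands still between calls to the robot, and variables do not carry over. Pictures are saved under pics/ and viewed, about 12 in all and at most 16, crops included, and the job is handed in when it is done.

Besides the shell and the picture viewer there is one more tool, called as a command line: name --pt "numbers of a row" for each row, then --argument value for the rest. move_arm: Moves the arm, as the interface text tells. Its arguments: {"type":"object","properties":{"xyz":{"type":"array"},"spin":{"type":"array"},"grip":{"type":"number"},"force":{"type":"number"}},"required":["xyz","spin"]}

```bash
mkdir -p pics; ls; cat > h.py <<'E'
from rig import *
import numpy as np, cv2
from scipy.spatial.transform import Rotation as R
def cam(name):
    i=camera_info(name)
    if name=="wrist":
        s=sense(); T=np.eye(4); T[:3,:3]=R.from_rotvec(s["tcp_rot"]).as_matrix(); T[:3,3]=s["eef_pos"]
        i["E"]=T@np.array(i["tool_from_camera"])
    else: i["E"]=np.array(i["extrinsics"])
    i["f"]=192/np.tan(np.radians(i["fovy"])/2)
    return i
def at(i,uv,z):
    d=i["E"][:3,:3]@np.array([(uv[0]-i["cx"])/i["f"],-(uv[1]-i["cy"])/i["f"],-1]); o=i["E"][:3,3]
    return o+d*(z-o[2])/d[2]
def px(i,p):
    q=np.linalg.inv(i["E"])@np.append(p,1); return np.array([i["cx"]-i["f"]*q[0]/q[2], i["cy"]+i["f"]*q[1]/q[2]])
def save(n,im,s=1): cv2.imwrite("pics/"+n,cv2.resize(im[:,:,::-1],None,fx=s,fy=s))
E
python3 - <<'E'
from h import *
for n in ("top","side"):
    i=cam(n); print(n,{k:v for k,v in camera_info(n).items()})
    im=grab_frame(n); save(n+"0.png",im,1.5)
    for t,z in dict(ramekin_center=.021,filter_center=.014,spray_center=.078,brush_center=.036,tray=0,kettle=0,drainer=0,large_ramekin=0,tumbler=0,soap_bottle=0).items():
        print(t,[(np.round(r["uv"],1).tolist(),round(r["conf"],2),np.round(at(i,r["uv"],z),3).tolist()[:2]) for r in tip_of(n,t)[:2]])
s=sense();print(s["t"],s["eef_pos"],R.from_rotvec(s["tcp_rot"]).as_matrix().round(2).tolist(),camera_info("wrist"))
E
```

```text
pics
top {'fovy': 52.03058116426525, 'cx': 253.98678177969114, 'cy': 181.42982937700293, 'extrinsics': array([[-0.00373101,  0.99665125, -0.0816845 ,  0.49651102],
       [-0.99982171, -0.00522991, -0.0181436 ,  0.00270997],
       [-0.01851005,  0.08160224,  0.99649308,  1.08907371],
       [ 0.        ,  0.        ,  0.        ,  1.        ]])}
ramekin_center [([217.6, 226.5], 0.65, [0.462, 0.121]), ([355.6, 233.9], 0.57, [0.441, -0.25])]
filter_center [([356.5, 233.1], 0.79, [0.443, -0.254])]
spray_center [([110.8, 235.4], 0.84, [0.442, 0.389]), ([124.5, 138.5], 0.64, [0.694, 0.36])]
brush_center [([166.6, 226.6], 0.65, [0.463, 0.256])]
tray [([249.1, 164.1], 0.87, [0.634, 0.036])]
kettle [([398.4, 139.4], 0.67, [0.701, -0.38])]
drainer [([122.9, 144.8], 0.67, [0.691, 0.391]), ([262.7, 220.2], 0.16, [0.478, -0.001])]
large_ramekin [([405.7, 238.9], 0.95, [0.426, -0.391])]
tumbler [([305.3, 230.6], 0.6, [0.45, -0.118])]
soap_bottle [([264.8, 220.2], 0.85, [0.478, -0.007])]
side {'fovy': 50.09738871939233, 'cx': 262.00295497907257, 'cy': 191.16856769024596, 'extrinsics': array([[-0.
[... 684 characters left out ...]
24, -0.38]), ([322.7, 191.6], 0.48, [0.444, -0.123])]
tumbler [([324.1, 192.0], 0.59, [0.44, -0.122])]
soap_bottle [([300.3, 220.6], 0.56, [0.485, -0.007])]
1.1 [ 0.19739992 -0.64547175  0.20547962] [[0.0, 0.29, -0.96], [0.0, -0.96, -0.29], [-1.0, -0.0, -0.0]] {'fovy': 68.3939830617544, 'cx': 252.09899350870947, 'cy': 191.5567952973023, 'tool_from_camera': array([[-8.27883772e-04,  2.69690159e-01, -9.62946796e-01,
        -1.80214352e-01],
       [ 9.99999409e-01, -4.55469729e-04, -9.87301676e-04,
         1.85934989e-03],
       [-7.04858662e-04, -9.62947045e-01, -2.69689622e-01,
        -7.90758381e-02],
       [ 0.00000000e+00,  0.00000000e+00,  0.00000000e+00,
         1.00000000e+00]])}
```

View pics/top0.png

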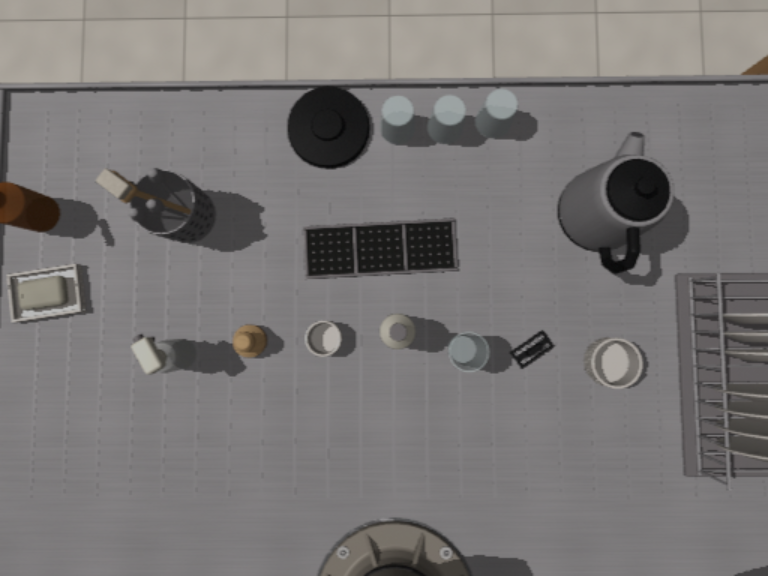

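View pics/side0.png

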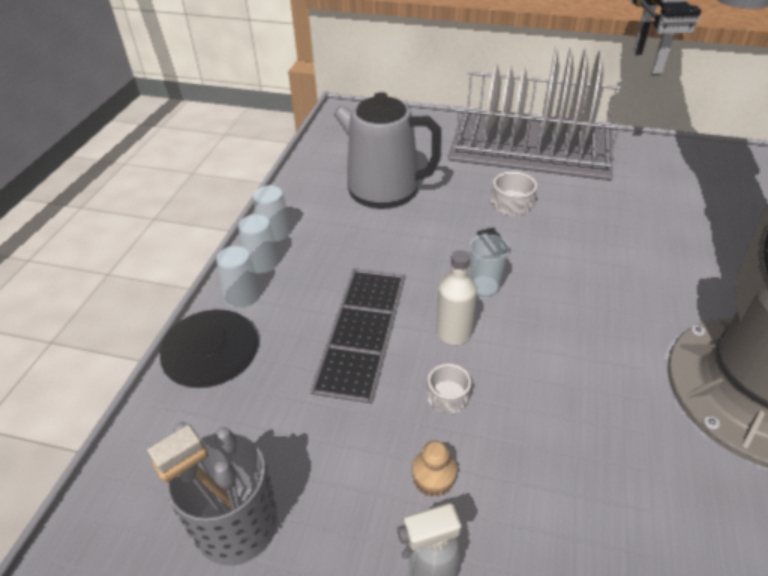

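The kettle stands to the right (-y), so the spray bottle goes in the -y bay and the brush in the +y bay. In `top0`, at 1.5x scale:
- Tray: about (382,248), yawed by about 3.5°.
- Small ramekin: (323,338).
- Filter: (532,349).
- Spray head: (150,353).
- Brush: (249,341).

`side0` agrees with these positions and shows the spray nozzle pointing to +x.

move_arm --pt "0 0 4" --pt "0 0 8" --pt "2 3 9.5" --pt "5 5.5 9.5" --pt "8 8 9.5" --spin '[0,0,7,14,21]' --grip 100

```text
t: 1.52
eef_pos: [0.2777, -0.5651, 0.3021]
tcp_rot: [1.836, 0.634, -1.836]
wrist_force: [1.6, -0.4, -1.6]
gripper_width: 0.0938
```

move_arm --pt "1.7 3.1 0" --pt "3.4 6.2 0" --pt "5.1 9.3 0" --pt "6.8 12.4 0" --pt "8.5 15.5 0" --spin '[7,14,21,28,35]'

```text
t: 1.93
eef_pos: [0.3629, -0.4089, 0.3007]
tcp_rot: [1.42, 1.057, -1.42]
wrist_force: [0.7, -1.0, 1.0]
gripper_width: 0.0939
```

move_arm --pt "1 3.6 0" --pt "2 7.2 0" --pt "3 10.8 0" --pt "4 14.4 0" --pt "5 18 0" --spin '[4,8,12,15,17]'

```text
t: 2.35
eef_pos: [0.4125, -0.2287, 0.3007]
tcp_rot: [1.207, 1.21, -1.207]
wrist_force: [0.6, -0.1, 0.5]
gripper_width: 0.0942
```

```bash
python3 - <<'E'
from h import *
i=cam("wrist"); im=grab_frame("wrist"); save("w_filter.png",im)
for r in tip_of("wrist","filter_center")[:2]: print(r, at(i,r["uv"],.014))
r=tip_of("wrist","filter_center"); 
E
```

```text
{'uv': [273.0, 172.6], 'conf': 0.87} [ 0.44907825 -0.24985725  0.014     ]
```

move_arm --pt "1 3.6 0" --pt "2 7.2 0" --pt "3 10.8 0" --pt "4 14.4 0" --pt "5 18 0" --spin '[0,0,0,0,0]'

```text
t: 2.92
eef_pos: [0.4626, -0.0498, 0.3007]
tcp_rot: [1.211, 1.208, -1.211]
wrist_force: [1.1, -0.5, -0.5]
gripper_width: 0.094
```

move_arm --pt "0 3.5 -1" --pt "0 7 -2" --pt "0 10.5 -3" --pt "0 14 -4.5" --pt "0 17 -6" --spin '[0,0,0,0,0]'

```text
t: 3.33
eef_pos: [0.4627, 0.1209, 0.2403]
tcp_rot: [1.211, 1.208, -1.209]
wrist_force: [0.9, -0.1, -0.0]
gripper_width: 0.0938
```

```bash
python3 - <<'E'
from h import *
i=cam("wrist"); im=grab_frame("wrist"); save("w_ram.png",im)
for r in tip_of("wrist","ramekin_center")[:2]: print(r, at(i,r["uv"],.021))
print(sense()["eef_pos"], R.from_rotvec(sense()["tcp_rot"]).as_matrix().round(3).tolist())
j=cam("top")
for uv in [(304,229),(456,219),(307,278),(459,270)]: print(at(j,np.array(uv)/1.5,.006).round(4))
E
```

```text
{'uv': [254.7, 166.6], 'conf': 0.64} [0.467873   0.12281122 0.021     ]
[0.46134421 0.12295959 0.23878758] [[-0.002, 1.0, 0.004], [0.001, 0.004, -1.0], [-1.0, -0.002, -0.001]]
[0.6665 0.1651 0.006 ]
[ 0.6833 -0.1168  0.006 ]
[0.5752 0.159  0.006 ]
[ 0.5885 -0.121   0.006 ]
```

View pics/w_ram.png

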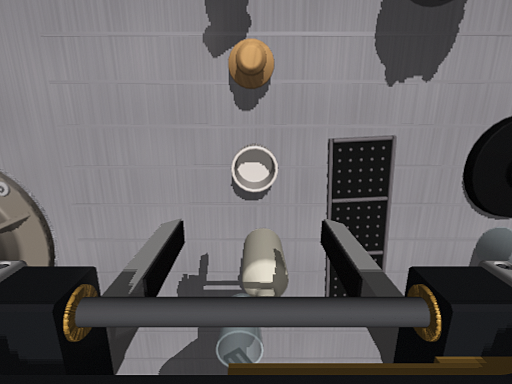

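View pics/w_filter.png

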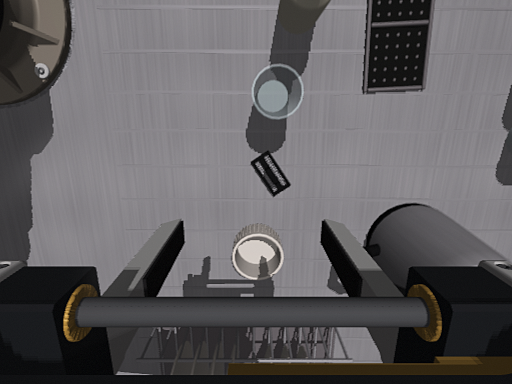

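The wrist view shows the ramekin rim centred at (255,167) and the tray to its right. The filter view shows the filter at (271,173), lying diagonally. The ramekin estimates agree, so I descend on it.

move_arm --pt "0.4 0.1 -3.5" --pt "0.4 0.1 -7" --pt "0.4 0.1 -10.5" --pt "0.4 0.1 -14" --pt "0.4 0.1 -16.5" --spin '[0,0,0,0,0]'

```text
t: 3.85
eef_pos: [0.4659, 0.1188, 0.0729]
tcp_rot: [1.209, 1.209, -1.212]
wrist_force: [-0.3, 0.3, -0.0]
gripper_width: 0.0938
```

move_arm --pt "0 0 -2" --pt "0 0 -4" --pt "0 0 -5.5" --pt "0 0 -6.1" --pt "0 0 -6.1" --spin '[0,0,0,0,0]'

```text
t: 4.27
eef_pos: [0.4661, 0.1194, 0.0134]
tcp_rot: [1.209, 1.21, -1.212]
wrist_force: [-0.3, 0.5, 0.3]
gripper_width: 0.0942
```

move_arm --pt "0 0 0" --pt "0 0 0" --pt "0 0 0" --pt "0 0 0" --pt "0 0 0" --spin '[0,0,0,0,0]' --grip 50 --force 10

```text
t: 4.68
eef_pos: [0.4668, 0.1205, 0.015]
tcp_rot: [1.21, 1.208, -1.209]
wrist_force: [-0.8, 0.3, 0.4]
gripper_width: 0.0639
```

move_arm --pt "0 0 0" --pt "0 0 0" --pt "0 0 0" --spin '[0,0,0]'

```text
t: 4.93
eef_pos: [0.4667, 0.1205, 0.0149]
tcp_rot: [1.209, 1.209, -1.209]
wrist_force: [-1.1, -1.1, 8.1]
gripper_width: 0.0622
```

move_arm --pt "0 0 0.5" --pt "0 0 1.5" --pt "0 0 3.5" --pt "0 0 6.5" --pt "0 0 9.5" --spin '[0,0,0,0,0]'

```text
t: 5.35
eef_pos: [0.4655, 0.1208, 0.1108]
tcp_rot: [1.208, 1.211, -1.21]
wrist_force: [1.0, 0.6, -1.6]
gripper_width: 0.0622
```

move_arm --pt "1 0 3" --pt "3.5 -0.5 6" --pt "6.5 -2 9" --pt "9 -4 11.5" --pt "11 -6 13" --spin '[0,0,0,0,0]'

```text
t: 5.77
eef_pos: [0.5782, 0.0604, 0.2435]
tcp_rot: [1.21, 1.208, -1.205]
wrist_force: [0.5, -0.0, -1.9]
gripper_width: 0.0623
```

move_arm --pt "2 -2 0" --pt "4 -4 0" --pt "5 -6.5 0" --pt "5.5 -9 0" --pt "5.5 -10 0" --spin '[0,0,0,0,0]'

```text
t: 6.18
eef_pos: [0.6318, -0.0433, 0.2397]
tcp_rot: [1.211, 1.208, -1.212]
wrist_force: [0.0, -0.6, -1.9]
gripper_width: 0.0623
```

```bash
python3 - <<'E'
from h import *
print(sense()["eef_pos"],sense()["gripper_width"])
i=cam("wrist"); im=grab_frame("wrist"); save("w_tray.png",im,1.5)
for r in tip_of("wrist","tray")[:2]: print(r, at(i,r["uv"],.0))
for r in tip_of("wrist","ramekin_center")[:2]: print(r)
np.save("E_tray.npy",i["E"])
E
```

```text
[ 0.63184477 -0.04326743  0.23971209] 0.062314191978799824
{'uv': [251.2, 123.5], 'conf': 0.61} [0.63181076 0.01783831 0.        ]
{'uv': [253.1, 227.2], 'conf': 0.93}
```

View pics/w_tray.png

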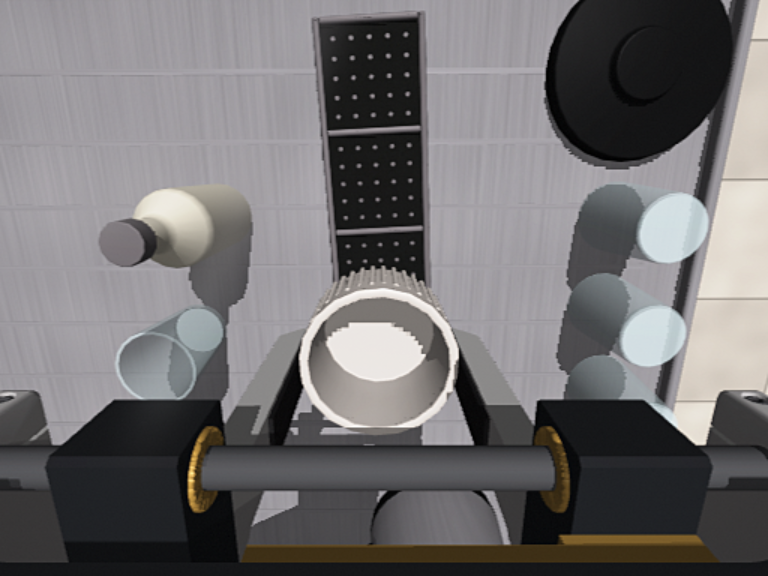

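```bash
python3 - <<'E'
from h import *
i=cam("wrist"); i["E"]=np.load("E_tray.npy")
for n,uv in dict(TL=(313,18),TR=(425,12),r1L=(323,131),r1R=(427,127),r2L=(330,232),r2R=(426,229)).items(): print(n,at(i,np.array(uv)/1.5,.006).round(4))
E
```

```text
TL [0.5774 0.1582 0.006 ]
TR [0.6736 0.1625 0.006 ]
r1L [0.5825 0.0667 0.006 ]
r1R [0.678  0.0699 0.006 ]
r2L [ 0.5859 -0.0263  0.006 ]
r2R [ 0.6798 -0.0236  0.006 ]
```

Tray corners measured from this view (313,18), (425,12) and its ribs at rows 129 and 230 give a middle bay centre of (0.631, 0.021) and a yaw of about 2.6°. I now place the ramekin there.

move_arm --pt "0 2 -2" --pt "0 5 -5" --pt "-0.1 6.4 -8.5" --pt "-0.1 6.4 -12" --pt "-0.1 6.4 -15.5" --spin '[0,0,0,0,0]'

```text
t: 6.75
eef_pos: [0.6298, 0.0282, 0.0841]
tcp_rot: [1.208, 1.211, -1.205]
wrist_force: [0.4, -1.3, -2.2]
gripper_width: 0.0622
```

move_arm --pt "0 0 -2.5" --pt "0 0 -4.5" --pt "0 0 -5.7" --pt "0 0 -6.2" --pt "0 0 -6.4" --spin '[0,0,0,0,0]'

```text
t: 7.17
eef_pos: [0.6302, 0.0256, 0.0206]
tcp_rot: [1.209, 1.21, -1.208]
wrist_force: [-0.6, 0.4, -0.6]
gripper_width: 0.0618
```

move_arm --pt "0 0 -0.1" --pt "0 0 -0.2" --pt "0 0 -0.2" --spin '[0,0,0]'

```text
t: 7.42
eef_pos: [0.631, 0.0246, 0.0195]
tcp_rot: [1.21, 1.208, -1.208]
wrist_force: [0.4, 0.5, -1.1]
gripper_width: 0.0623
```

move_arm --pt "0 -0.2 -0.1" --pt "0 -0.3 -0.2" --pt "0 -0.3 -0.25" --pt "0 -0.3 -0.25" --spin '[0,0,0,0]'

```text
t: 7.75
eef_pos: [0.6308, 0.0211, 0.0168]
tcp_rot: [1.21, 1.208, -1.209]
wrist_force: [-2.2, -1.6, 9.1]
gripper_width: 0.0621
```

move_arm --pt "0 0 -0.1" --pt "0 0 -0.1" --spin '[0,0]'

```text
t: 7.92
eef_pos: [0.6309, 0.0212, 0.0159]
tcp_rot: [1.21, 1.208, -1.209]
wrist_force: [-4.2, -1.6, 11.3]
gripper_width: 0.0626
```

move_arm --pt "0 0 0.1" --pt "0 0 0.1" --pt "0 0 0.1" --pt "0 0 0.1" --pt "0 0 0.1" --spin '[0,0,0,0,0]' --grip 85

```text
t: 8.33
eef_pos: [0.6303, 0.0215, 0.0159]
tcp_rot: [1.209, 1.209, -1.209]
wrist_force: [0.6, -0.1, -0.8]
gripper_width: 0.0801
```

move_arm --pt "0 0 1" --pt "0 0 3" --pt "0 0 6.5" --pt "0 0 10" --pt "0 0 13.5" --spin '[0,0,0,0,0]'

```text
t: 8.75
eef_pos: [0.63, 0.0218, 0.1531]
tcp_rot: [1.209, 1.21, -1.209]
wrist_force: [1.5, 0.1, 0.1]
gripper_width: 0.0804
```

move_arm --pt "0 0 3.5" --pt "-0.5 -1 7" --pt "-2 -3 10" --pt "-4 -6 10" --pt "-6 -9 10" --spin '[0,5,10,15,20]'

```text
t: 9.17
eef_pos: [0.5705, -0.0683, 0.2535]
tcp_rot: [0.944, 1.353, -0.942]
wrist_force: [1.2, -0.6, -0.2]
gripper_width: 0.0798
```

move_arm --pt "-2 -3 0" --pt "-4.5 -6 0" --pt "-7 -9 0" --pt "-9.5 -12 0" --pt "-12 -15 0" --spin '[4,8,10,10,10]'

```text
t: 9.58
eef_pos: [0.4489, -0.2194, 0.2517]
tcp_rot: [0.815, 1.412, -0.815]
wrist_force: [0.7, -0.9, -0.1]
gripper_width: 0.0797
```

move_arm --pt "-0.3 -1.5 -2" --pt "-0.5 -3 -5" --pt "-0.5 -3 -8" --pt "-0.5 -3 -10" --pt "-0.5 -3 -10" --spin '[0,0,0,0,0]' --grip 45

```text
t: 10.0
eef_pos: [0.4433, -0.2477, 0.1481]
tcp_rot: [0.816, 1.417, -0.816]
wrist_force: [-1.4, 1.0, -0.5]
gripper_width: 0.0498
```

```bash
python3 - <<'E'
from h import *
s=sense();print(s["eef_pos"],s["gripper_width"],R.from_rotvec(s["tcp_rot"]).as_matrix().round(3)[:,1])
i=cam("wrist"); im=grab_frame("wrist"); save("w_filter2.png",im,1.5)
r=tip_of("wrist","filter_center")[:2]
for q in r: print(q, at(i,q["uv"],.014))
u,v=np.array(r[0]["uv"]).astype(int)
g=im.max(2)[v-45:v+45,u-55:u+55]; m=(g<75).astype(np.uint8)
n,l,st,c=cv2.connectedComponentsWithStats(cv2.morphologyEx(m,cv2.MORPH_CLOSE,np.ones((7,7)))); k=1+st[1:,4].argmax()
ys,xs=np.where(l==k); P=np.array([at(i,(x+u-55,y+v-45),.008)[:2] for x,y in zip(xs,ys)])
b=cv2.minAreaRect((P*1000).astype(np.float32)); print(b, st[k])
E
```

```text
[ 0.44329541 -0.24771778  0.1480978 ] 0.049809675731683864 [ 0.866  0.5   -0.002]
{'uv': [250.1, 185.0], 'conf': 0.56} [ 0.44277024 -0.25180884  0.014     ]
((457.26708984375, -237.4033966064453), (81.35923767089844, 90.55278778076172), 30.045473098754883) [  37    0   73   77 2810]
```

View pics/w_filter2.png

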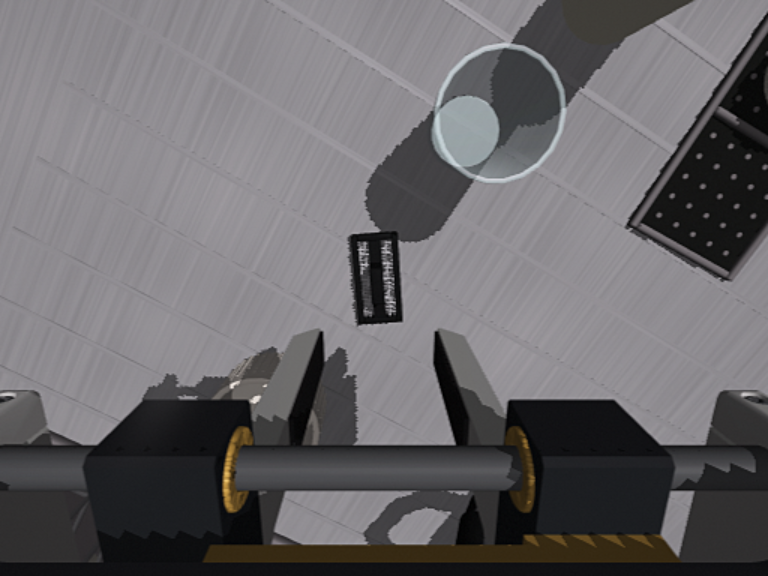

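The picture shows the filter frame's corners at (349,236), (398,233), (402,321) and (358,324), so its centre is (377,279) at 1.5x. It needs about +4° more spin and a shift of about (+0.1, -0.4) cm.

move_arm --pt "0.1 -0.4 -2.5" --pt "0.1 -0.4 -6" --pt "0.1 -0.4 -9.5" --pt "0.1 -0.4 -12" --pt "0.1 -0.4 -12.7" --spin '[4,4,4,4,4]'

```text
t: 10.52
eef_pos: [0.4459, -0.2521, 0.0225]
tcp_rot: [0.762, 1.435, -0.762]
wrist_force: [-1.6, 0.1, -0.3]
gripper_width: 0.0419
```

move_arm --pt "0 0 -0.5" --pt "0 0 -0.9" --pt "0 0 -0.9" --spin '[0,0,0]'

```text
t: 10.77
eef_pos: [0.4474, -0.2529, 0.0162]
tcp_rot: [0.761, 1.431, -0.762]
wrist_force: [0.6, -0.1, -0.1]
gripper_width: 0.0421
```

move_arm --pt "0 0 0" --pt "0 0 0" --pt "0 0 0" --spin '[0,0,0]'

```text
t: 11.02
eef_pos: [0.4469, -0.2528, 0.0159]
tcp_rot: [0.762, 1.432, -0.762]
wrist_force: [0.2, 0.5, 0.3]
gripper_width: 0.0422
```

```bash
python3 - <<'E'
from h import *
i=cam("wrist"); im=grab_frame("wrist"); save("w_filter3.png",im[120:330,100:420],2); print(sense()["eef_pos"])
E
```

```text
[ 0.44669014 -0.25278935  0.01568607]
```

View pics/w_filter3.png

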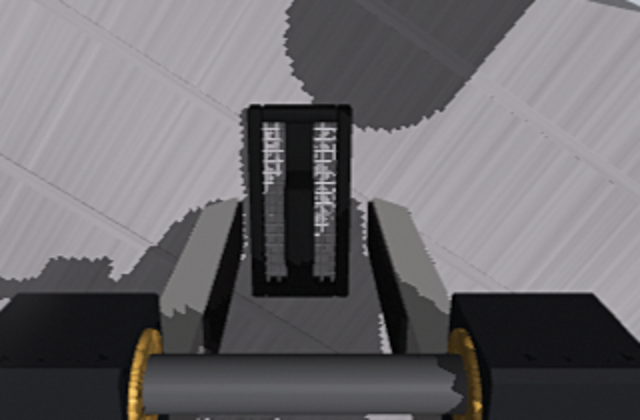

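The filter is lined up: its frame spans (250–350, 105–295) in the crop, and the fingertips sit at row ~203, on its middle.

move_arm --pt "0 0 -0.2" --pt "0 0 -0.4" --pt "0 0 -0.4" --spin '[0,0,0]'

```text
t: 11.32
eef_pos: [0.4462, -0.2524, 0.0106]
tcp_rot: [0.762, 1.434, -0.762]
wrist_force: [-0.7, -0.8, 0.3]
gripper_width: 0.0425
```

move_arm --pt "0 0 0" --pt "0 0 0" --pt "0 0 0" --pt "0 0 0" --pt "0 0 0" --spin '[0,0,0,0,0]' --grip 0 --force 10

```text
t: 11.73
eef_pos: [0.4464, -0.2525, 0.011]
tcp_rot: [0.762, 1.433, -0.762]
wrist_force: [-0.5, 0.2, -0.6]
gripper_width: 0.0124
```

move_arm --pt "0 0 0" --pt "0 0 0" --spin '[0,0]'

```text
t: 11.9
eef_pos: [0.4464, -0.2524, 0.011]
tcp_rot: [0.762, 1.433, -0.762]
wrist_force: [-0.4, -0.9, 0.3]
gripper_width: 0.01
```

move_arm --pt "0 0 0.5" --pt "0 0 2" --pt "0 0 5" --pt "0 0 8.5" --pt "0 0 12" --spin '[0,0,0,0,0]'

```text
t: 12.32
eef_pos: [0.446, -0.2518, 0.1324]
tcp_rot: [0.762, 1.435, -0.761]
wrist_force: [0.3, -0.9, -0.8]
gripper_width: 0.0098
```

```bash
python3 - <<'E'
from h import *
print(sense()["gripper_width"])
for n in ("top","side"):
    i=cam(n); im=grab_frame(n); save(n+"1.png",im,1.5)
    for q in tip_of(n,"ramekin_center")[:2]: print(n,q, at(i,q["uv"],.023))
    if n=="top":
        c=px(i,[.6305,.021,.044]).astype(int); print(c); save("ram_top.png",im[c[1]-45:c[1]+45,c[0]-60:c[0]+60],6)
E
```

```text
0.009754774908970172
top {'uv': [254.5, 163.8], 'conf': 0.71} [0.63217215 0.02053927 0.023     ]
top {'uv': [306.9, 233.0], 'conf': 0.62} [ 0.44427855 -0.11940147  0.023     ]
[254 163]
side {'uv': [240.7, 213.5], 'conf': 0.71} [0.62976551 0.02449692 0.023     ]
```

View pics/ram_top.png

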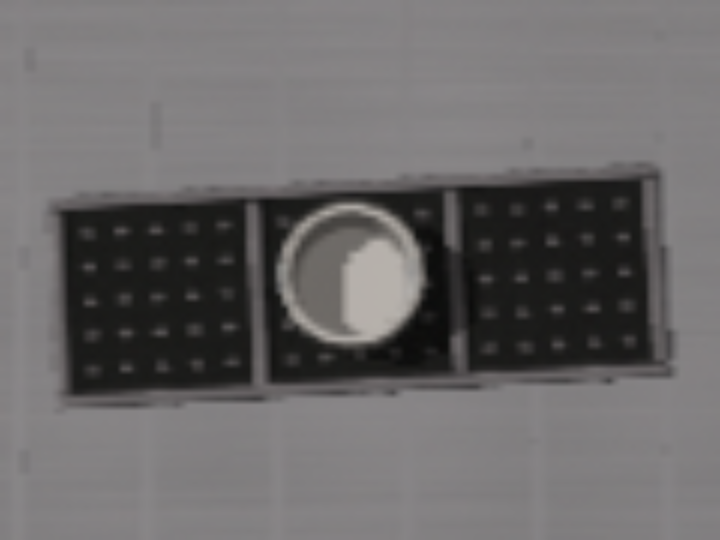

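move_arm --pt "0 0 3.5" --pt "0.5 0.5 7" --pt "2 3 10" --pt "4 6 11" --pt "6 9 11" --spin '[0,-5,-10,-15,-20]'

```text
t: 12.93
eef_pos: [0.5075, -0.1621, 0.2429]
tcp_rot: [1.032, 1.31, -1.032]
wrist_force: [1.2, -0.5, -0.1]
gripper_width: 0.0102
```

move_arm --pt "2 3 0" --pt "4 6 0" --pt "6 9 0" --pt "8 12 0" --pt "10 15 0" --spin '[-4,-8,-12,-14,-14]'

```text
t: 13.35
eef_pos: [0.6065, -0.0109, 0.2394]
tcp_rot: [1.21, 1.209, -1.213]
wrist_force: [0.6, -1.1, 0.4]
gripper_width: 0.0096
```

From the top, the ramekin sits inside the middle bay: its rim centre is at (351,273) in the crop, between the ribs at columns 259 and 457. I bring the filter above it and check the alignment.

move_arm --pt "1 1.5 -2.5" --pt "2.4 3.1 -5.5" --pt "2.4 3.1 -9" --pt "2.4 3.1 -12" --pt "2.4 3.1 -13" --spin '[0,0,0,0,0]'

```text
t: 13.77
eef_pos: [0.6273, 0.0187, 0.105]
tcp_rot: [1.205, 1.216, -1.214]
wrist_force: [-0.5, -1.3, -1.1]
gripper_width: 0.0101
```

move_arm --pt "0 0 0" --pt "0 0 0" --spin '[0,0]'

```text
t: 13.93
eef_pos: [0.6303, 0.0186, 0.1112]
tcp_rot: [1.209, 1.21, -1.21]
wrist_force: [1.6, 0.2, 0.0]
gripper_width: 0.0099
```

```bash
python3 - <<'E'
from h import *
s=sense(); print(s["eef_pos"],s["tcp_rot"])
i=cam("wrist"); im=grab_frame("wrist"); save("w_place.png",im[120:330,100:420],2)
for n in ("ramekin_center","filter_center"):
    for q in tip_of("wrist",n)[:1]: print(n,q["uv"],q["conf"],at(i,q["uv"],.023 if n[0]=="r" else s["eef_pos"][2]+.003))
c=np.array(s["eef_pos"])
# predicted crop pixels of a rim centre and filter frame ends if aligned
for y in(.021,.0235,.026): print(y,(px(i,[.6305,y,.044])-[100,120])*2)
print((px(i,c+[0,-.036,-.003])-[100,120])*2,(px(i,c+[0,.036,-.003])-[100,120])*2)
E
```

```text
[0.63032436 0.01861493 0.11116425] [ 1.20898507  1.21015284 -1.20972324]
ramekin_center [254.3, 186.9] 0.77 [0.63356883 0.02492211 0.023     ]
filter_center [252.6, 228.2] 0.6 [0.63180744 0.02002033 0.11416425]
0.021 [302.17794065 153.77557886]
0.0235 [302.1766139  148.52429561]
0.026 [302.17528019 143.24540722]
[301.00928822 304.69839216] [300.83550707 112.50220928]
```

View pics/w_place.png

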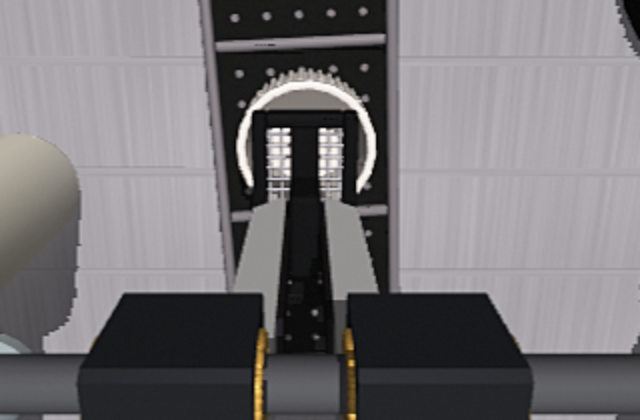

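The rim is centred at crop (307,148) and the filter at column 304 with its far end at row 112, so the remaining shift is about (+0.1, +0.5) cm. Then I lower it.

move_arm --pt "0.1 0.3 0" --pt "0.1 0.5 -1" --pt "0.1 0.5 -3" --pt "0.1 0.5 -4.5" --pt "0.1 0.5 -5" --spin '[0,0,0,0,0]'

```text
t: 14.5
eef_pos: [0.6301, 0.0234, 0.0584]
tcp_rot: [1.208, 1.211, -1.211]
wrist_force: [-0.2, 0.6, -1.3]
gripper_width: 0.0099
```

move_arm --pt "0 0 -0.1" --pt "0 0 -0.2" --pt "0 0 -0.3" --pt "0 0 -0.3" --spin '[0,0,0,0]'

```text
t: 14.83
eef_pos: [0.6317, 0.0236, 0.0585]
tcp_rot: [1.21, 1.209, -1.209]
wrist_force: [0.3, 1.0, -0.9]
gripper_width: 0.01
```

move_arm --pt "0 0 -0.1" --pt "0 0 -0.2" --pt "0 0 -0.3" --pt "0 0 -0.3" --spin '[0,0,0,0]'

```text
t: 15.17
eef_pos: [0.6315, 0.0235, 0.0551]
tcp_rot: [1.209, 1.209, -1.209]
wrist_force: [0.1, -0.3, 1.5]
gripper_width: 0.0099
```

move_arm --pt "0 0 -0.05" --pt "0 0 -0.05" --pt "0 0 -0.05" --spin '[0,0,0]'

```text
t: 15.42
eef_pos: [0.6316, 0.0235, 0.0551]
tcp_rot: [1.209, 1.209, -1.209]
wrist_force: [-2.1, -0.7, 8.4]
gripper_width: 0.0099
```

move_arm --pt "0 0 0" --pt "0 0 0" --pt "0 0 0" --pt "0 0 0" --spin '[0,0,0,0]' --grip 40

```text
t: 15.75
eef_pos: [0.6313, 0.0235, 0.0543]
tcp_rot: [1.209, 1.209, -1.209]
wrist_force: [0.0, -0.1, 0.6]
gripper_width: 0.0334
```

move_arm --pt "0 0 1" --pt "0 0 3" --pt "0 0 6.5" --pt "0 0 10" --pt "0 0 13.5" --spin '[0,0,0,0,0]'

```text
t: 16.17
eef_pos: [0.631, 0.0238, 0.1916]
tcp_rot: [1.209, 1.21, -1.209]
wrist_force: [1.2, 0.3, 0.6]
gripper_width: 0.0376
```

move_arm --pt "0 0 3.5" --pt "0 0 7" --pt "-0.5 2 10" --pt "-1.5 4.5 11" --pt "-3 7 11" --spin '[0,-5,-10,-15,-20]'

```text
t: 16.58
eef_pos: [0.6025, 0.0946, 0.3034]
tcp_rot: [1.469, 1.018, -1.461]
wrist_force: [0.3, 1.4, -0.2]
gripper_width: 0.0377
```

```bash
python3 - <<'E'
from h import *
i=cam("wrist"); im=grab_frame("wrist")
j=cam("side"); m2=grab_frame("side"); c=px(j,[.63,.022,.05]).astype(int); 
a=cv2.resize(m2[c[1]-40:c[1]+40,c[0]-50:c[0]+50],(500,400),interpolation=cv2.INTER_CUBIC)
save("chk_filter.png",np.hstack([cv2.resize(im,(300,225)),a[:225,100:400]]) if 0 else a)
E
```

```text
(no output)
```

View pics/chk_filter.png

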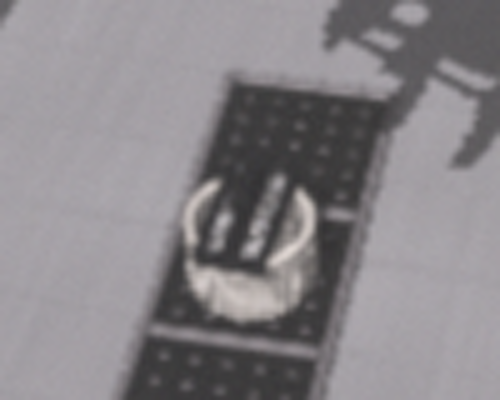

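The side crop shows the filter lying flat and centred on the rim, with the ramekin between the ribs. The spray bottle is next.

move_arm --pt "-1.7 3.2 0" --pt "-3.4 6.4 0" --pt "-5.1 9.6 0" --pt "-6.8 12.8 0" --pt "-8.5 16 0" --spin '[-7,-14,-21,-28,-35]' --grip 75

```text
t: 17.1
eef_pos: [0.5167, 0.2522, 0.3]
tcp_rot: [1.869, 0.595, -1.868]
wrist_force: [0.3, 0.9, 0.7]
gripper_width: 0.0676
```

move_arm --pt "-1.7 3.2 0" --pt "-3.4 6.4 0" --pt "-5.1 9.6 0" --pt "-6.8 12 0" --pt "-7.5 13 0" --spin '[-2,-2,-2,-2,-2]'

```text
t: 17.52
eef_pos: [0.4395, 0.3847, 0.3001]
tcp_rot: [1.884, 0.577, -1.884]
wrist_force: [-0.2, 0.3, -0.0]
gripper_width: 0.0703
```

move_arm --pt "0 0 0" --pt "0 0 0" --spin '[0,0]'

```text
t: 17.68
eef_pos: [0.4428, 0.381, 0.2996]
tcp_rot: [1.886, 0.571, -1.886]
wrist_force: [0.3, -1.0, 0.2]
gripper_width: 0.0705
```

```bash
python3 - <<'E'
from h import *
s=sense(); print(s["eef_pos"],R.from_rotvec(s["tcp_rot"]).as_matrix().round(3)[:,1])
i=cam("wrist"); im=grab_frame("wrist"); save("w_spray.png",im,1.5); np.save("E_spray.npy",i["E"])
for q in tip_of("wrist","spray_center")[:2]: print(q["uv"],q["conf"],at(i,q["uv"],.078))
E
```

```text
[0.44279946 0.38099349 0.29961514] [ 0.555 -0.832  0.   ]
[247.7, 170.6] 0.73 [0.43837487 0.38283721 0.078     ]
```

View pics/w_spray.png

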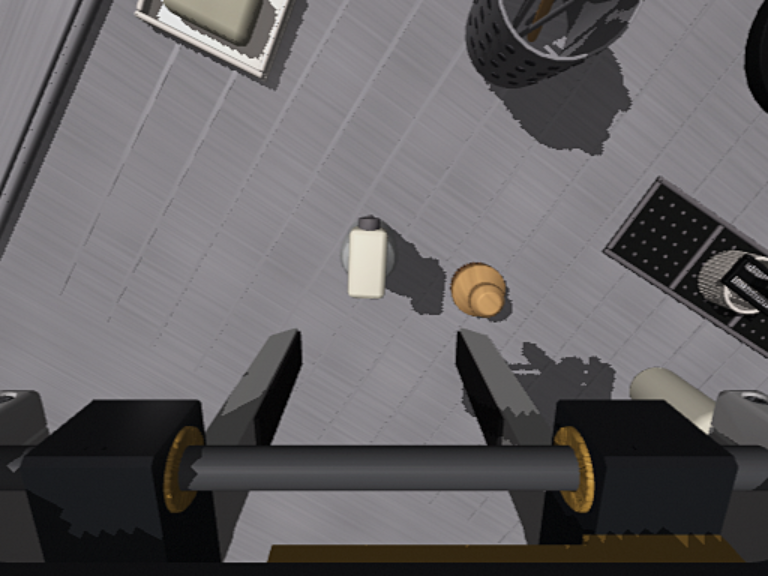

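```bash
python3 - <<'E'
from h import *
i=cam("wrist"); i["E"]=np.load("E_spray.npy")
for v in (297,269.5,217): print(at(i,np.array([367.2,v])/1.5,.156).round(4))
j=cam("top")
p=at(i,np.array([367.2,269.5])/1.5,.156); print(p-np.array([.4428,.3810,.2996]))
E
```

```text
[0.4223 0.3751 0.156 ]
[0.4412 0.3875 0.156 ]
[0.4753 0.41   0.156 ]
[-0.00162622  0.00648293 -0.1436    ]
```

The spray head spans (349–388, 228–297), with the dark nozzle at (369,222). The axis is at (0.441, 0.387) and the jaws are already square to the head.

move_arm --pt "-0.1 0.3 -3" --pt "-0.2 0.6 -6.5" --pt "-0.2 0.6 -10" --pt "-0.2 0.6 -13.5" --pt "-0.2 0.6 -16" --spin '[-1,-1,-1,-1,-1]'

```text
t: 18.2
eef_pos: [0.4413, 0.3848, 0.1366]
tcp_rot: [1.897, 0.553, -1.901]
wrist_force: [1.1, -0.2, -0.5]
gripper_width: 0.0705
```

move_arm --pt "0 0 -1" --pt "0 0 -1.6" --pt "0 0 -1.6" --spin '[0,0,0]'

```text
t: 18.45
eef_pos: [0.4413, 0.3866, 0.1233]
tcp_rot: [1.898, 0.555, -1.899]
wrist_force: [0.5, 0.1, 0.3]
gripper_width: 0.0705
```

move_arm --pt "0 0 0" --pt "0 0 0" --pt "0 0 0" --pt "0 0 0" --pt "0 0 0" --spin '[0,0,0,0,0]' --grip 10 --force 20

```text
t: 18.87
eef_pos: [0.4409, 0.3874, 0.1241]
tcp_rot: [1.899, 0.556, -1.897]
wrist_force: [-0.0, 0.1, -0.3]
gripper_width: 0.0406
```

move_arm --pt "0 0 0" --pt "0 0 0" --pt "0 0 0" --spin '[0,0,0]'

```text
t: 19.12
eef_pos: [0.4407, 0.3874, 0.1236]
tcp_rot: [1.898, 0.556, -1.898]
wrist_force: [-0.1, 0.6, 1.4]
gripper_width: 0.0305
```

move_arm --pt "0 0 0.5" --pt "0 0 2" --pt "0 0 5" --pt "0 0 8.5" --pt "0 0 12" --spin '[0,0,0,0,0]'

```text
t: 19.53
eef_pos: [0.4401, 0.3869, 0.2448]
tcp_rot: [1.896, 0.556, -1.899]
wrist_force: [1.1, 0.2, -0.5]
gripper_width: 0.0304
```

move_arm --pt "0.7 -1.7 0" --pt "1.9 -4.7 0" --pt "3.2 -8 0" --pt "4.6 -11.4 0" --pt "6 -14.7 0" --spin '[2,5,9,14,19]'

```text
t: 19.95
eef_pos: [0.5009, 0.2386, 0.2438]
tcp_rot: [1.68, 0.817, -1.679]
wrist_force: [2.3, 1.5, -1.5]
gripper_width: 0.0299
```

move_arm --pt "1.6 -3.2 0" --pt "3.2 -6.4 0" --pt "4.8 -9.6 0" --pt "6.4 -12.8 0" --pt "8 -16 0" --spin '[5,10,15,20,24]'

```text
t: 20.37
eef_pos: [0.5811, 0.0784, 0.2438]
tcp_rot: [1.388, 1.083, -1.388]
wrist_force: [1.4, 1.5, -1.0]
gripper_width: 0.03
```

move_arm --pt "1.6 -3.5 0" --pt "3 -7 0" --pt "4.2 -10.5 0" --pt "5 -13.5 0" --pt "5.4 -15.1 0" --spin '[4,8,12,14,14]'

```text
t: 20.78
eef_pos: [0.6351, -0.0755, 0.2431]
tcp_rot: [1.214, 1.206, -1.216]
wrist_force: [0.1, -0.0, -1.1]
gripper_width: 0.0303
```

move_arm --pt "0 0 0" --pt "0 0 -2" --pt "0 0 -4.5" --pt "0 0 -6" --pt "0 0 -7" --spin '[0,0,0,0,0]'

```text
t: 21.2
eef_pos: [0.6337, -0.0696, 0.1719]
tcp_rot: [1.213, 1.208, -1.215]
wrist_force: [0.6, -0.5, -1.3]
gripper_width: 0.0301
```

```bash
python3 - <<'E'
from h import *
s=sense(); print(s["eef_pos"],s["gripper_width"])
a=[]
for n in("top","side"):
    i=cam(n); im=grab_frame(n); c=px(i,[.633,-.02,.04]).astype(int)
    a.append(cv2.resize(im[c[1]-65:c[1]+65,c[0]-65:c[0]+65],(390,390),interpolation=cv2.INTER_CUBIC))
    z=s["eef_pos"][2]-.1236
    for q in tip_of(n,"spray_center")[:1]: print(n,q["uv"],q["conf"],at(i,q["uv"],.078+z))
    # where bay's floor corners should lie in the crop
    print([((px(i,[.635+dx,-.071+dy,.004])-c+65)*3).round().tolist() for dx,dy in((0,0),(.043,.043),(.043,-.043),(-.043,-.043),(-.043,.043))], ((px(i,[.635,-.071,z])-c+65)*3).round())
save("spray_place.png",np.hstack(a))
E
```

```text
[ 0.63371207 -0.06964343  0.17194284] 0.0300886350716314
top [293.6, 158.1] 0.44 [ 0.63257441 -0.07756805  0.12634284]
[[251.0, 199.0], [204.0, 154.0], [297.0, 153.0], [298.0, 245.0], [205.0, 246.0]] [254. 193.]
side [246.8, 156.8] 0.76 [ 0.63637145 -0.07075121  0.12634284]
[[213.0, 184.0], [152.0, 210.0], [180.0, 144.0], [271.0, 159.0], [248.0, 226.0]] [211. 147.]
```

View pics/spray_place.png

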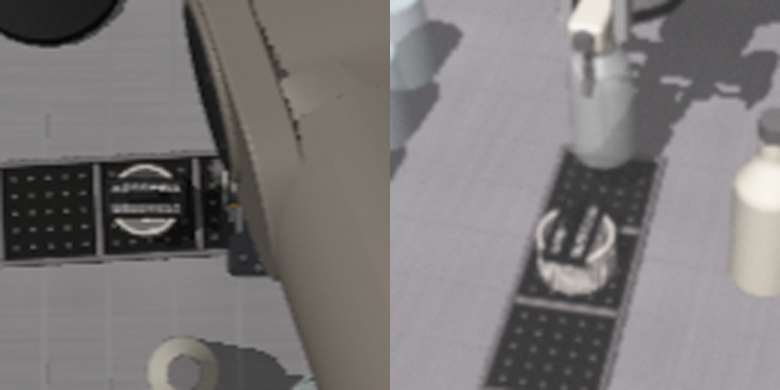

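In the side view the bottle foot is at about (213,150), with (211,147) predicted over the bay centre, so it is over the end bay. The ramekin and filter are undisturbed. I lower it.

move_arm --pt "0 -0.1 -1.2" --pt "0 -0.1 -2.6" --pt "0 -0.1 -3.6" --pt "0 -0.1 -4.1" --pt "0 -0.1 -4.3" --spin '[0,0,0,0,0]'

```text
t: 21.82
eef_pos: [0.634, -0.0717, 0.1289]
tcp_rot: [1.213, 1.208, -1.215]
wrist_force: [0.4, -0.2, -0.9]
gripper_width: 0.0298
```

move_arm --pt "0 0 -0.1" --pt "0 0 -0.2" --pt "0 0 -0.2" --spin '[0,0,0]'

```text
t: 22.07
eef_pos: [0.6349, -0.0717, 0.1287]
tcp_rot: [1.214, 1.206, -1.214]
wrist_force: [-0.2, -0.2, -1.1]
gripper_width: 0.0298
```

move_arm --pt "0 0 -0.1" --pt "0 0 -0.2" --pt "0 0 -0.25" --pt "0 0 -0.25" --spin '[0,0,0,0]'

```text
t: 22.4
eef_pos: [0.6347, -0.0718, 0.126]
tcp_rot: [1.214, 1.206, -1.214]
wrist_force: [-0.3, -0.6, -0.8]
gripper_width: 0.0305
```

move_arm --pt "0 0 -0.05" --pt "0 0 -0.1" --pt "0 0 -0.1" --spin '[0,0,0]'

```text
t: 22.65
eef_pos: [0.6349, -0.0718, 0.1256]
tcp_rot: [1.214, 1.206, -1.214]
wrist_force: [-2.1, 0.1, 7.2]
gripper_width: 0.03
```

move_arm --pt "0 0 0" --pt "0 0 0" --pt "0 0 0" --pt "0 0 0" --pt "0 0 0" --spin '[0,0,0,0,0]' --grip 70

```text
t: 23.07
eef_pos: [0.6347, -0.0717, 0.1249]
tcp_rot: [1.214, 1.206, -1.214]
wrist_force: [-0.3, 0.1, 0.8]
gripper_width: 0.0599
```

move_arm --pt "0 0 1" --pt "0 0 3" --pt "0 0 6.5" --pt "0 0 10" --pt "0 0 13" --spin '[0,0,0,0,0]'

```text
t: 23.48
eef_pos: [0.6348, -0.0714, 0.258]
tcp_rot: [1.214, 1.206, -1.212]
wrist_force: [-0.4, -0.6, 0.3]
gripper_width: 0.0657
```

move_arm --pt "-1.7 3.2 0" --pt "-3.4 6.5 0" --pt "-5.1 9.8 0" --pt "-6.8 13.1 0" --pt "-8.5 16.4 0" --spin '[0,0,0,0,0]'

```text
t: 23.9
eef_pos: [0.5487, 0.0937, 0.2559]
tcp_rot: [1.214, 1.205, -1.213]
wrist_force: [0.9, 0.4, -0.3]
gripper_width: 0.0657
```

move_arm --pt "-1.7 3.2 0" --pt "-3.4 6.5 -2" --pt "-5.1 9.8 -4.5" --pt "-6.8 13.1 -7" --pt "-8.7 16.8 -9" --spin '[0,0,0,0,0]'

```text
t: 24.32
eef_pos: [0.4663, 0.2521, 0.1695]
tcp_rot: [1.214, 1.205, -1.214]
wrist_force: [1.4, -0.2, -0.3]
gripper_width: 0.0659
```

move_arm --pt "0 0 0" --pt "0 0 0" --spin '[0,0]'

```text
t: 24.48
eef_pos: [0.4657, 0.2533, 0.1699]
tcp_rot: [1.21, 1.209, -1.211]
wrist_force: [0.5, -0.7, 0.4]
gripper_width: 0.0656
```

```bash
python3 - <<'E'
from h import *
s=sense(); print(s["eef_pos"])
i=cam("wrist"); im=grab_frame("wrist"); save("w_brush.png",im,1.5); np.save("E_brush.npy",i["E"])
for q in tip_of("wrist","brush_center")[:2]: print(q["uv"],q["conf"],at(i,q["uv"],.036))
j=cam("side"); grab_frame("side")
for q in tip_of("side","spray_center")[:1]: print(q["uv"],q["conf"],at(j,q["uv"],.080))
E
```

```text
[0.46566183 0.25333983 0.16990764]
[246.5, 180.2] 0.84 [0.46029868 0.25549058 0.036     ]
[252.2, 171.6] 0.72 [ 0.62390847 -0.07098745  0.08      ]
```

View pics/w_brush.png

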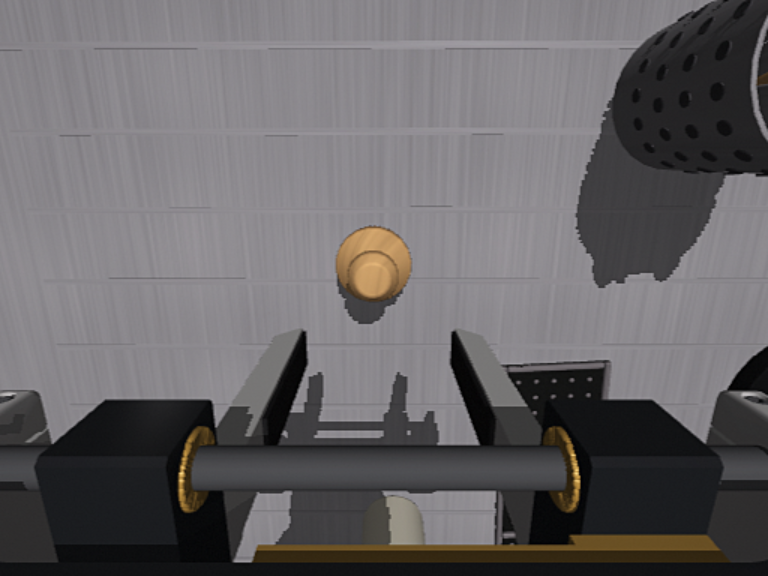

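The knob shows at (373,275), which gives an axis of about (0.462, 0.256). I descend and grip.

move_arm --pt "-0.3 0.3 -3" --pt "-0.4 0.3 -6" --pt "-0.4 0.3 -9" --pt "-0.4 0.3 -12" --pt "-0.4 0.3 -13" --spin '[0,0,0,0,0]'

```text
t: 25.1
eef_pos: [0.4626, 0.2523, 0.0371]
tcp_rot: [1.213, 1.206, -1.218]
wrist_force: [-0.5, 0.1, -0.8]
gripper_width: 0.0661
```

move_arm --pt "0 0 0" --pt "0 0 0" --pt "0 0 0" --pt "0 0 0" --pt "0 0 0" --spin '[0,0,0,0,0]' --grip 20 --force 15

```text
t: 25.52
eef_pos: [0.464, 0.2547, 0.0413]
tcp_rot: [1.215, 1.205, -1.212]
wrist_force: [-0.8, 0.2, 0.1]
gripper_width: 0.0362
```

move_arm --pt "0 0 0" --pt "0 0 0" --pt "0 0 0" --spin '[0,0,0]'

```text
t: 25.77
eef_pos: [0.4638, 0.2549, 0.041]
tcp_rot: [1.215, 1.206, -1.212]
wrist_force: [-1.9, -0.7, 10.1]
gripper_width: 0.035
```

move_arm --pt "0 0 0.5" --pt "0 0 2" --pt "0 0 5" --pt "0 0 8" --pt "0 0 9" --spin '[0,0,0,0,0]'

```text
t: 26.18
eef_pos: [0.4643, 0.2556, 0.1339]
tcp_rot: [1.216, 1.205, -1.21]
wrist_force: [1.2, -0.1, 0.4]
gripper_width: 0.035
```

move_arm --pt "1.5 -1.3 0" --pt "4.2 -3.6 0" --pt "7 -6 0" --pt "9.8 -8.4 0" --pt "12.5 -10.8 0" --spin '[0,0,0,0,0]'

```text
t: 26.6
eef_pos: [0.5895, 0.1448, 0.1302]
tcp_rot: [1.214, 1.206, -1.214]
wrist_force: [0.4, 0.0, -0.2]
gripper_width: 0.0348
```

move_arm --pt "2.3 -2 0" --pt "3.8 -3.4 0" --pt "3.8 -3.4 -2" --pt "3.8 -3.4 -4" --pt "3.8 -3.4 -4" --spin '[0,0,0,0,0]'

```text
t: 27.02
eef_pos: [0.6244, 0.1112, 0.0866]
tcp_rot: [1.211, 1.209, -1.218]
wrist_force: [-1.6, -0.1, -1.4]
gripper_width: 0.035
```

```bash
python3 - <<'E'
from h import *
s=sense(); print(s["eef_pos"],s["gripper_width"]); z=s["eef_pos"][2]-.041
i=cam("side"); im=grab_frame("side"); c=px(i,[.633,.05,.04]).astype(int)
for n,h in(("brush_center",.036+z),("spray_center",.08)):
  for q in tip_of("side",n)[:1]: print(n,q["uv"],q["conf"],at(i,q["uv"],h))
save("brush_place.png",cv2.resize(im[c[1]-75:c[1]+75,c[0]-75:c[0]+75],(600,600),interpolation=cv2.INTER_CUBIC))
print([((px(i,p)-c+75)*4).round().tolist() for p in ([.627,.113,.004],[.627,.113,z],[.635,-.071,.002])])
E
```

```text
[0.62442462 0.11124566 0.08659217] 0.03496677431196189
brush_center [231.2, 229.4] 0.59 [0.61992717 0.12604353 0.08159217]
spray_center [301.8, 222.8] 0.71 [0.47250551 0.07005825 0.08      ]
[[284.0, 421.0], [279.0, 375.0], [352.0, 207.0]]
```

View pics/brush_place.png

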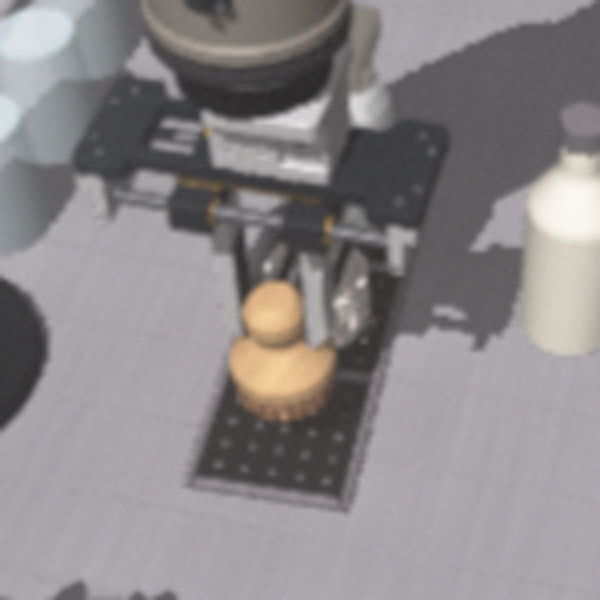

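The brush foot is at about (285,385), with (279,375) predicted over the bay centre, and the bay spans rows ~380–488. It is well inside, so I lower it.

move_arm --pt "0.2 0 -1.2" --pt "0.3 0 -2.5" --pt "0.3 0 -3.5" --pt "0.3 0 -3.9" --pt "0.3 0 -4.1" --spin '[0,0,0,0,0]'

```text
t: 27.58
eef_pos: [0.6285, 0.1124, 0.0476]
tcp_rot: [1.213, 1.208, -1.215]
wrist_force: [-0.4, -0.2, -1.6]
gripper_width: 0.0348
```

move_arm --pt "0 0 -0.1" --pt "0 0 -0.2" --pt "0 0 -0.2" --spin '[0,0,0]'

```text
t: 27.83
eef_pos: [0.6294, 0.1125, 0.0471]
tcp_rot: [1.214, 1.206, -1.214]
wrist_force: [-0.4, 0.5, 0.3]
gripper_width: 0.035
```

move_arm --pt "0 0 -0.1" --pt "0 0 -0.2" --pt "0 0 -0.3" --pt "0 0 -0.3" --spin '[0,0,0,0]'

```text
t: 28.17
eef_pos: [0.6292, 0.1124, 0.0439]
tcp_rot: [1.214, 1.206, -1.214]
wrist_force: [0.9, -0.1, -0.8]
gripper_width: 0.035
```

move_arm --pt "0 0 -0.05" --pt "0 0 -0.1" --pt "0 0 -0.1" --spin '[0,0,0]'

```text
t: 28.42
eef_pos: [0.6293, 0.1126, 0.0433]
tcp_rot: [1.214, 1.206, -1.214]
wrist_force: [-1.8, -0.3, 4.2]
gripper_width: 0.0347
```

move_arm --pt "0 0 0" --pt "0 0 0" --pt "0 0 0" --pt "0 0 0" --pt "0 0 0" --spin '[0,0,0,0,0]' --grip 65

```text
t: 28.83
eef_pos: [0.6292, 0.1124, 0.0429]
tcp_rot: [1.214, 1.206, -1.214]
wrist_force: [-0.4, 0.3, 0.6]
gripper_width: 0.0605
```

move_arm --pt "0 0 1" --pt "0 0 3" --pt "0 0 6.5" --pt "0 0 10" --pt "0 0 13.5" --spin '[0,0,0,0,0]'

```text
t: 29.25
eef_pos: [0.6288, 0.1126, 0.1801]
tcp_rot: [1.213, 1.207, -1.213]
wrist_force: [0.8, -1.0, -0.1]
gripper_width: 0.0608
```

move_arm --pt "-1 2 3" --pt "-3.5 4 6" --pt "-6.5 6 9" --pt "-9.5 8 9" --pt "-12 10 9" --spin '[0,0,0,0,0]'

```text
t: 29.67
eef_pos: [0.5075, 0.2144, 0.2708]
tcp_rot: [1.215, 1.205, -1.21]
wrist_force: [-0.9, 0.9, 0.2]
gripper_width: 0.061
```

move_arm --pt "-1.5 2.5 0" --pt "-3 5 0" --pt "-4.5 7.5 0" --pt "-5.5 10 0" --pt "-5.5 11 0" --spin '[0,0,0,0,0]'

```text
t: 30.08
eef_pos: [0.4515, 0.326, 0.2693]
tcp_rot: [1.212, 1.208, -1.209]
wrist_force: [0.1, -0.6, 0.4]
gripper_width: 0.061
```

```bash
python3 - <<'E'
from h import *
a=[]
for n in("top","side"):
    i=cam(n); im=grab_frame(n); c=px(i,[.633,.02,.04]).astype(int)
    a.append(cv2.resize(im[c[1]-65:c[1]+65,c[0]-65:c[0]+65],(400,400),interpolation=cv2.INTER_CUBIC))
    for t,z in dict(ramekin_center=.023,filter_center=.058,spray_center=.08,brush_center=.038,kettle=0,drainer=0,large_ramekin=0,tumbler=0,soap_bottle=0).items():
        print(n,t,[(round(r["conf"],2),np.round(at(i,r["uv"],z),3).tolist()[:2]) for r in tip_of(n,t)[:1]])
save("final.png",np.hstack(a)); s=sense(); print(s["t"],s["eef_pos"],s["wrist_force"])
E
```

```text
top ramekin_center [(0.65, [0.64, 0.02])]
top filter_center [(0.71, [0.641, 0.028])]
top spray_center [(0.59, [0.634, -0.08])]
top brush_center [(0.8, [0.633, 0.117])]
top kettle [(0.59, [0.705, -0.386])]
top drainer [(0.93, [0.695, 0.383])]
top large_ramekin [(0.64, [0.423, -0.391])]
top tumbler [(0.72, [0.641, 0.034])]
top soap_bottle [(0.65, [0.47, -0.007])]
side ramekin_center [(0.59, [0.629, 0.021])]
side filter_center []
side spray_center [(0.68, [0.472, 0.07])]
side brush_center [(0.76, [0.627, 0.123])]
side kettle [(0.62, [0.687, -0.371])]
side drainer [(0.73, [0.697, 0.379])]
side large_ramekin [(0.63, [0.422, -0.381])]
side tumbler [(0.5, [0.445, -0.13])]
side soap_bottle [(0.67, [0.483, 0.002])]
31.0833 [0.45418723 0.32245111 0.26794261] [-0.12840978 -1.18983064  0.42883594]
```

View pics/final.png

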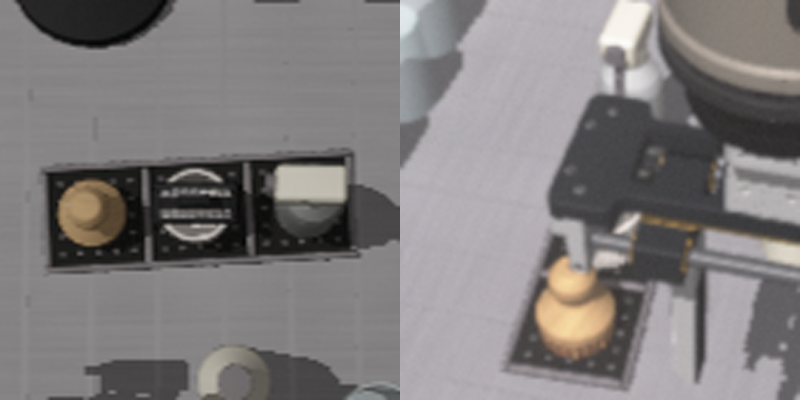

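The top view shows all three bays filled correctly: the brush at (90,212), the ramekin and filter at (196,204), and the spray bottle upright with its foot inside the bay around (308,210). The other things are where they were, so I hand in.

```bash
python3 -c "
from rig import *
print(job_done())"
```

```text
the job is handed in; nothing more can be done
None
```

The job is done and handed in at about 31 s of the 115 s allowed; the hand-in reported no verdict.

- **Layout:** In the order asked, I set the small ramekin in the middle bay with the mesh filter flat across its rim, grip up. Next came the spray bottle in the bay on the kettle's side (-y), then the brush, bristles down, in the other end bay (+y).
- **Setting down:** Each thing was lowered in small steps until the wrist force showed contact (about 4 to 11 N), then released.
- **Last picture from the top:** All the things stood inside their bays, clear of the ribs. The filter was centred on the rim and nothing had fallen. The kettle, drainer, large ramekin and soap bottle were within about 1–2 cm of where I first measured them, which is about how far the networks scatter.
- **Checks that failed or disagreed:**
  - In the final side view the arm hid part of the tray. The network there put the spray bottle at (0.47, 0.07), mistaking something else for it, and did not find the filter.
  - In the final top view the network reported the tumbler at the ramekin. The side view still had the tumbler in its place, to about 1 cm.
  - The top view put the ramekin and filter about 1 cm further in x than the side view did for the ramekin, but the top picture shows both centred in the bay.

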